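# Load the centrifuge in balance and fit its lid

## Task

Load the small centrifuge so that it runs in balance: one screw-cap tube already stands in the six-place rotor; stand the other screw-cap tube from the orange rack near by in the well straight across from it, and the two shorter glass tubes with rubber bungs in two of the other wells that lie straight across from each other, all right down in their wells. Then set the domed metal lid over the tubes, centred on the spindle and resting level on the rotor's rim. Leave the loaded tube in its well, and do not knock over the staining jar or the dropper bottle.

Things in the scene. Friction and masses are not known exactly. Their poses are not given: they have to be found in the camera images.
- centrifuge: Small centrifuge: round white drum with an open bowl, 181 mm wide, rim 69 mm high; a control nose up to 49 mm high sticks out to 122 mm from the centre on the robot's side. Origin: centre of its underside, straight under the rotor. Fixed. A tall microscope (0.4 m) stands to the left of the work; pass round it.
- rotor: Locked rotor in the bowl; x axis points to the loaded well. Origin: centre of its underside, 16 mm above the worktop, z up. Six upright black wells, bore 18 mm, on a 50 mm radius at 0, 60 .. 300 degrees from its x axis; mouths at z 60, floors at z 8 mm. Pointed 10 mm spindle in the centre, tip at z 106. Flat metal rim ring, radius 63 to 74.5, top at z 60. Fixed.
- loaded_tube: Screw-cap tube, same as screw_tube, standing in the rotor at the start, in the well on the rotor's x axis; it stays there. Origin: centre of its tip; z up along the tube.
- screw_tube: The other screw-cap tube, standing in the rack: 108 mm tall, body 16 mm diameter with a conical tip, ribbed blue screw cap 21.6 mm diameter on the top 14 mm; 20 g. Origin: centre of its lower tip; z up along the tube. Home in a well, its origin is 8 mm above the rotor's origin and its cap's top 56 mm above the well's mouth.
- bung_tube_1: Round-bottom glass tube with a rubber bung, standing in the rack: 94 mm tall, body 16 mm diameter, bung slightly tapered, 17 to 18.4 mm diameter, on the top 14 mm; 20 g. Origin: centre of its rounded bottom; z up along the tube. Home in a well, its origin is 8 mm above the rotor's origin.
- bung_tube_2: A second tube exactly like bung_tube_1; the two are interchangeable.
- lid: Domed aluminium lid, skirt down on the worktop, 144 mm wide, 180 g. Origin: centre of the skirt's lower edge, z up. Dome 70 mm high; black knob 27 mm wide on top, grip it at z 84 to 102 (top 104). Hollow: skirt inner radius 68, inside height 65; a central sleeve, bore 16 mm, hangs down to z 28 and goes over the spindle. Home: origin 60 mm above the rotor's.
- rack: Orange plastic tube rack near the front of the worktop, 62 (x) by 136 (y) by 62 mm, fixed. Origin: centre of its underside. Two rows of five 18 mm holes in a plate 43 to 47 mm up, 62 mm walls at its y ends. Tubes stand on its floor (4 mm up) in three holes, 48 mm or more apart along y. Its y axis runs roughly along the robot's x.
- stain_jar: Loose staining jar with a black knobbed lid, 54 mm wide, 101 mm tall; a bystander. Origin: centre of its underside.
- dropper: Loose small white dropper bottle with a red-brown dropper top, 33 mm diameter, 104 mm tall; a bystander. Origin: centre of its underside.
Mind the look-alikes: they are no part of the job. Leave any red look-alike of the lid alone.

How it is judged:
By the outcome, as a careful person would: the job done as asked, in the order asked, and still so for the second after the job is handed in, with the robot touching nothing.
It also fails if it takes over 120 s, if anything falls off the work surface, if the arm or the gripper's body presses on something with over 40 N, if the wrist force passes 120 N, or if a joint passes its speed limit or range.

## Robot

A 6-joint arm with a two-finger parallel gripper is mounted at the origin on a cart in front of the work surface, level with it; the furniture and walls round the work are solid. World frame = base frame: x ahead of the robot, y to its left, z up, the work surface at z = 0. Lengths are in m, angles in rad, forces in N, time in s.
With the tool pointing down it reaches from about 0.275 to 1 m from the base axis. Payload 8.4 kg.
Tool frame: the origin (TCP) lies on the centre line of the jaws, within the pads' length; the fingertips stand 17 mm ahead of it and the grasp point (between the pads) lies 2 mm behind it (bot.tcp_to_tips is the z of the fingertips in the tool frame, in m); z points along the fingers, y is the line along which they close (so a half turn about z gives the same grasp; the last joint's range is limited). The gripper opens to 85 mm and grips with 20 to 120 N. Pads are 22 mm wide; open, the fingers measure 114 mm over their backs; the gripper's body (76 mm by 85 mm) begins 54 mm behind the grasp point. The pads swing forward as they close: fully open they stand 13 mm farther back than shut.
Start: joints at [1.334, 0.353, 1.633, -0, 1.155, -0.002], TCP at [0.145, 0.608, 0.248] pointing down, gripper open.
Joint ranges: [-2.63, 2.63], [-0.92, 2.1], [0.06, 2.66], [-1.3, 4.44], [0, 2.69], [-3.02, 3.02]. Speed limits (rad/s): [2.22, 2.22, 2.79, 3.14, 3.14, 3.14].

## Interface

Orientations are given as a unit quaternion [x, y, z, w].
In Python, from workcell import bot, hand, kinematics, get_obs, vision, hand_in gives the robot as it stands. The module is installed in compiled form; this text tells all that it offers. Calls block until the motion is done:
- bot.reach(position, orientation): joint-space move of the TCP to a pose.
- bot.servo_line(position, ori=None, velocity=0.15): straight line of the TCP; ori=None keeps the orientation; velocity is the mean speed in m/s.
- bot.goto_joints(angles): joint-space move.
- hand.move_gripper(opening, strength=None): finger opening in m; strength is the grip in N (None keeps the last); returns when the fingers have stopped.
- bot.dwell(seconds).
- kinematics.solve_ik(position, orientation): joint angles nearest the present ones, or None.
- get_obs(): the state.
- vision.read_camera(name): name is "scene" or "top" or "wrist"; returns a dict with "frame" (400x640x3 uint8, red, green, blue), "intrinsics" (3x3 intrinsics, pixels), "dist" ([k1, k2, p1, p2, k3] as OpenCV has them; the pictures are not rectified), "view" (4x4, takes a point from world to camera coordinates). Camera axes: x right, y down, z forward; pixel columns grow to the right and rows downward; lengths in m; the calibration is good to about 2 mm. A picture is of the moment at which its call begins. There is no depth.
A pose or a line that the arm cannot do raises bot.IKError and nothing moves.
- hand_in(): hands the job in; it is judged then, once.
The state is a dict: "time_s": time; "joint_pos": joint angles; "joint_vel": joint speeds; "joint_efforts": joint torques, N m; "position": TCP position; "orientation": TCP orientation; "wrist_force": force on the tool from outside, world axes, zero at the start; "ft_torque": the same for the moment, N m; "gripper_width": finger opening in m; "grip_force": force on a finger pad.
Only numpy, scipy, OpenCV 4.12 (cv2) and the standard library are available. Lean on these libraries where they do the work, as an engineer would, in place of code of your own. Each camera call takes 0.05 s, during which the arm holds its last target. There are 200 camera calls.

## Working session

There is one attempt and no reset: what is moved stays moved. The work goes in short steps, each a Python script; the robot and the scene stay as the last script left them, time stands still between calls to the robot, and variables do not carry over. Pictures are saved under pics/ and viewed, at most 14 in all, crops included, and the job is handed in when it is done.

```bash
mkdir -p pics
cat > h.py <<'E'
from workcell import bot, hand, kinematics, get_obs, vision, hand_in
import numpy as np, cv2
from scipy.spatial.transform import Rotation as R
def cam(n):
    c=vision.read_camera(n); return c
def save(n,f):
    c=cam(n); np.savez('pics/'+f+'.npz',**{k:np.array(v) for k,v in c.items()})
    cv2.imwrite('pics/'+f+'.png',c['frame'][:,:,::-1]); return c
def load(f): return dict(np.load('pics/'+f+'.npz'))
def crop(f,x0,y0,x1,y1,s):
    im=load(f)['frame'][y0:y1,x0:x1,::-1]
    cv2.imwrite(f'pics/{f}_{x0}_{y0}.png',cv2.resize(im,None,fx=s,fy=s,interpolation=cv2.INTER_CUBIC))
def ray(c,uv):
    p=cv2.undistortPoints(np.array([[uv]],float),c['intrinsics'],c['dist'])[0,0]
    V=c['view']; Rm=V[:3,:3]; return -Rm.T@V[:3,3], Rm.T@np.array([p[0],p[1],1])
def atz(c,uv,z):
    o,d=ray(c,uv); return o+d*(z-o[2])/d[2]
def proj(c,P):
    V=c['view']; r,_=cv2.Rodrigues(V[:3,:3]); return cv2.projectPoints(np.atleast_2d(np.array(P,float)),r,V[:3,3],c['intrinsics'],c['dist'])[0][:,0]
def down(a): # tool down, finger-closing line (tool y) at angle a to world x
    y=np.array([np.cos(a),np.sin(a),0]); z=np.array([0,0,-1.]); return R.from_matrix(np.c_[np.cross(y,z),y,z]).as_quat()
E
python3 - <<'E'
from h import *
a=save('scene','s0');b=save('top','t0')
for c in(a,b): print(-c['view'][:3,:3].T@c['view'][:3,3], c['intrinsics'][0,0]); 
o=get_obs();print(o['orientation'],o['position'],o['time_s'],bot.tcp_to_tips)
E
```

```text
[0.05518883 0.49198439 0.49688191] 391.6437837459824
[ 0.48889359 -0.33009042  1.12012479] 431.1144117525863
[ 1.17131835e-01  9.93116198e-01 -5.86492358e-04 -8.12386795e-05] [0.1452983  0.60748506 0.2476491 ] 0.1 0.017
```

View pics/s0.png

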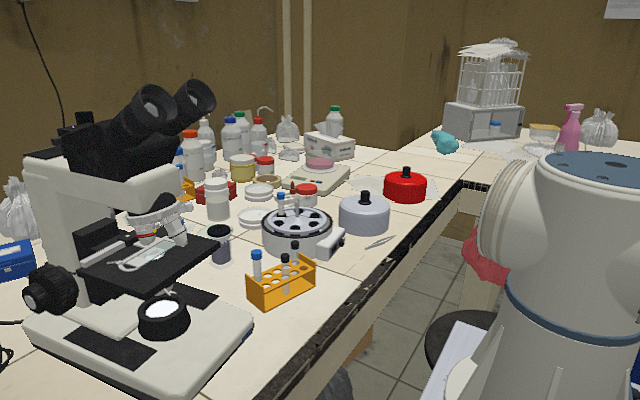

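View pics/t0.png

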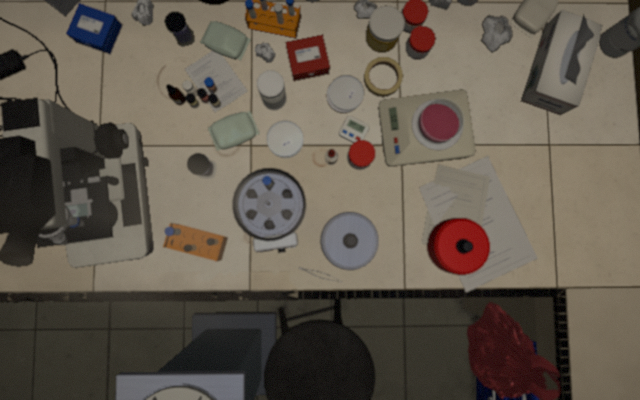

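The grey lid is at top (349,241) and scene (363,215). The red look-alike is at top (459,246). The rotor is at top (270,204), the near orange rack at top (195,241), and a second orange rack at top (273,17) is far away, so it isn't ours. I'll confirm with crops.

Run:
```python
from h import *
crop('t0',150,140,390,280,3.3); crop('s0',200,160,440,320,3.3)
c=load('t0')
for n,uv,z in [('rotor',(269,204),.076),('lid',(350,241),.104),('rackctr',(195,241),.047),('jar',(199,165),.1),('cornerTL',(0,0),0),('edge',(300,293),0)]: print(n,atz(c,uv,z).round(4))
```

```text
rotor [ 0.5722 -0.2306  0.076 ]
lid [ 0.4816 -0.4235  0.104 ]
rackctr [ 0.484  -0.0458  0.047 ]
jar [ 0.6645 -0.066   0.1   ]
cornerTL [1.1373 0.507  0.    ]
edge [ 0.3495 -0.3031  0.    ]
```

View pics/t0_150_140.png

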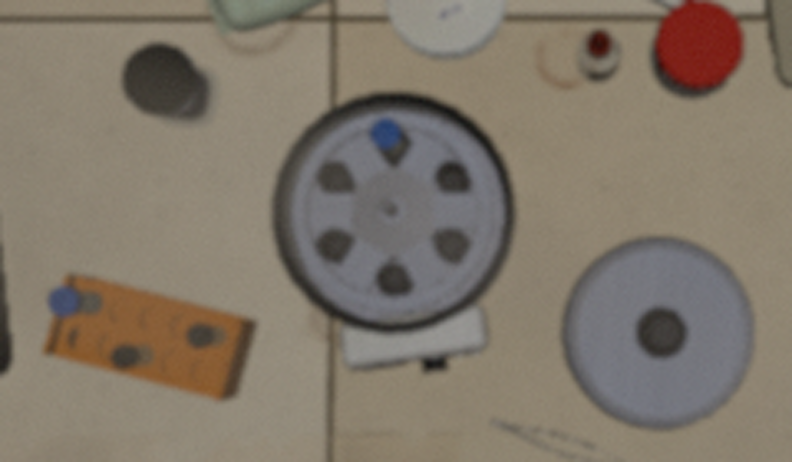

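View pics/s0_200_160.png

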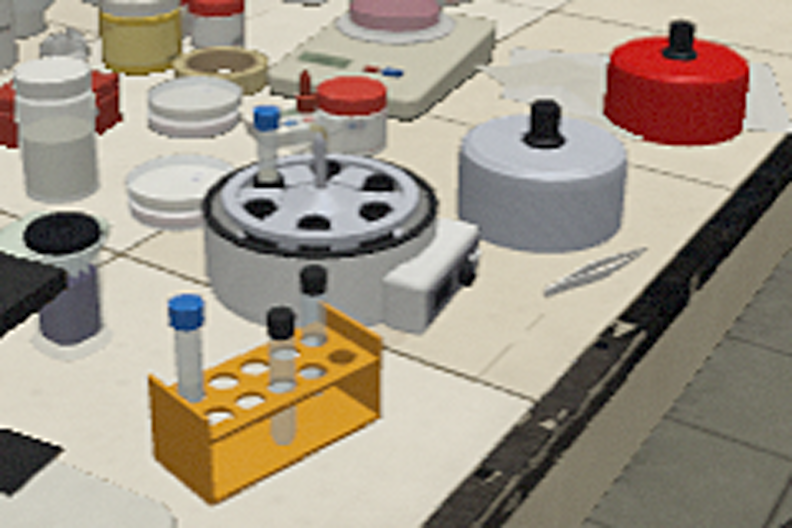

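The top view confirms the grey lid at (349,241). The loaded tube's well points away from the robot, at (269,186), and the free well across from it is at (269,225). The rack's blue cap is at (170,231) and its bungs are at (188,248) and (211,241). Next I'll retract, swing past the microscope and take close wrist views.

```bash
cat >> h.py <<'E'
def polar(r,az,z): return [r*np.cos(az),r*np.sin(az),z]
E
python3 - <<'E'
from h import *
a=1.334
bot.reach(polar(.36,a,.40),down(a)); print(get_obs()['joint_pos'])
q=np.array(get_obs()['joint_pos']); q[0]=-.35; bot.goto_joints(q)
o=get_obs();print(o['position'],o['time_s'])
az=np.arctan2(-.23,.572)
for i,s in enumerate((1,-1)):
    bot.reach([.572,-.231,.36],down(az+s*np.pi/2)); c=save('wrist',f'wr{i}')
    print(get_obs()['joint_pos'],(-c['view'][:3,:3].T@c['view'][:3,3]).round(4),proj(c,[.572,-.231,.076]))
print(get_obs()['time_s'])
E
```

```text
[ 1.32988065e+00 -2.15568608e-01  1.91928883e+00 -1.96427386e-05
  1.43785529e+00 -4.16420662e-03]
[ 0.3395413  -0.12179009  0.39967461] 3.3083
[-3.85746234e-01  2.56597767e-01  1.51804930e+00  2.18192021e-05
  1.36657966e+00 -1.57372496e+00] [ 0.4982 -0.2012  0.4859] [[321.84674088 163.38070001]]
[-3.86253387e-01  2.57602338e-01  1.51763067e+00  1.97969254e-05
  1.36632672e+00  1.56645715e+00] [ 0.6443 -0.2604  0.4857] [[321.04558402 161.42589148]]
7.4583
```

View pics/wr0.png

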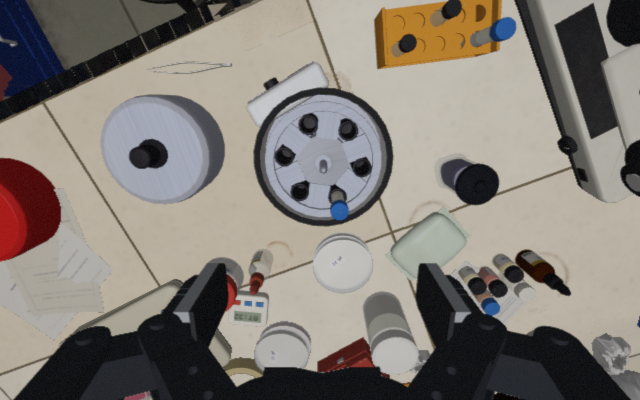

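Run:
```python
from h import *
L=[]
for f in('wr0','wr1'):
    c=load(f); u,v=proj(c,[.572,-.231,.076])[0]; x0,y0=int(u)-75,int(v)-80; print(f,x0,y0)
    L.append(cv2.resize(c['frame'][y0:y0+160,x0:x0+150,::-1],None,fx=2.66,fy=2.66,interpolation=cv2.INTER_CUBIC))
cv2.imwrite('pics/wrc.png',np.hstack(L))
```

```text
wr0 246 83
wr1 246 81
```

View pics/wrc.png

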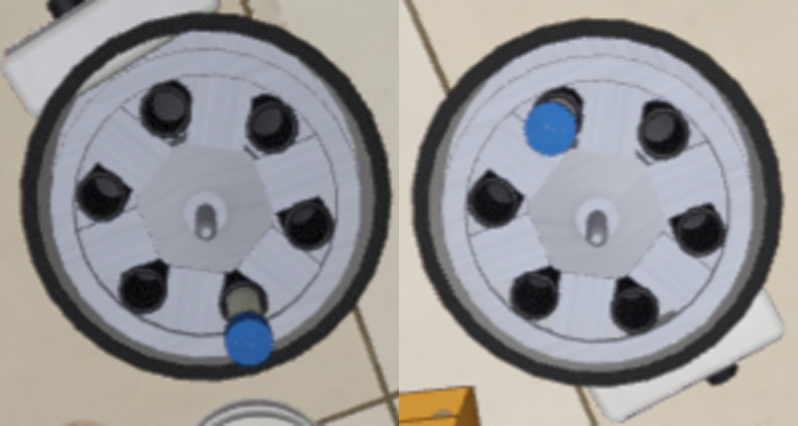

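Run:
```python
from h import *
from scipy.optimize import least_squares
W={'wr0':((246,83),[(166,110),(271,124),(309,223),(242,298),(142,289),(102,195)]),
'wr1':((246,81),[(265,131),(301,231),(235,306),(136,295),(96,199),(158,113)])}
ang=np.arange(6)*np.pi/3
for f,(o,p) in W.items():
    c=load(f); P=np.array([atz(c,(o[0]+(u+.5)/2.66-.5,o[1]+(v+.5)/2.66-.5),.076)[:2] for u,v in p])
    # known index of loaded
    li=3 if f=='wr0' else 5
    best=None
    for s in(1,-1):
        idx=(s*(np.arange(6)-li))%6
        fn=lambda q:((q[:2]+q[3]*np.c_[np.cos(q[2]+ang[idx]),np.sin(q[2]+ang[idx])])-P).ravel()
        d=P[li]-P.mean(0)
        r=least_squares(fn,[*P.mean(0),np.arctan2(d[1],d[0]),.05])
        if best is None or r.cost<best.cost:best=r
    print(f,best.x.round(4),(best.fun.reshape(6,2)*1e3).round(1).tolist())
```

```text
wr0 [ 0.5697 -0.2287  0.0043  0.0494] [[-0.3, -0.4], [0.3, -0.1], [-0.5, -0.5], [1.5, 0.0], [-0.5, 0.9], [-0.4, 0.1]]
wr1 [ 0.5725 -0.2302 -0.0055  0.0497] [[-0.1, -0.1], [0.6, -0.3], [-0.8, -0.0], [1.0, -0.1], [0.2, 0.6], [-0.9, 0.0]]
```

Run:
```python
from h import *
def pair(x,y,z,f,order=(1,-1)):
    az=np.arctan2(y,x)
    for i,s in enumerate(order):
        bot.reach([x,y,z],down(az+s*np.pi/2)); save('wrist',f+str(i))
pair(.48,-.42,.33,'wl',(-1,1)); pair(.46,-.08,.33,'wk',(1,-1))
print(get_obs()['time_s'])
P={'wl':(.4816,-.4235,.104),'wk':(.484,-.046,.1)}
for f in P:
    L=[]
    for i in'01':
        c=load(f+i); u,v=proj(c,P[f])[0]; x0,y0=max(0,int(u)-75),max(0,int(v)-60); print(f+i,x0,y0)
        L.append(cv2.resize(c['frame'][y0:y0+120,x0:x0+150,::-1],None,fx=2.66,fy=2.66,interpolation=cv2.INTER_CUBIC))
    cv2.imwrite(f'pics/{f}c.png',np.hstack(L))
```

```text
15.1
wl0 248 108
wl1 245 116
wk0 281 127
wk1 211 94
```

View pics/wlc.png

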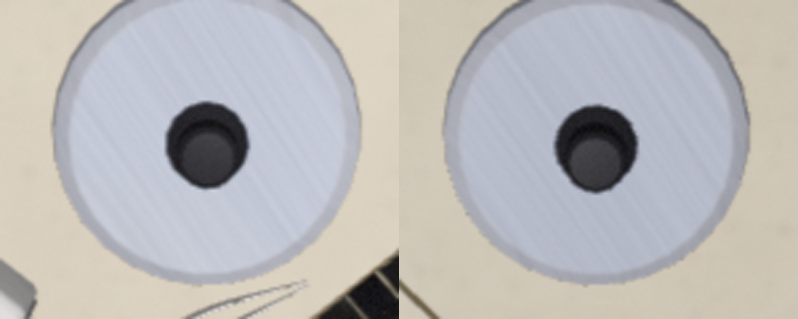

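View pics/wkc.png

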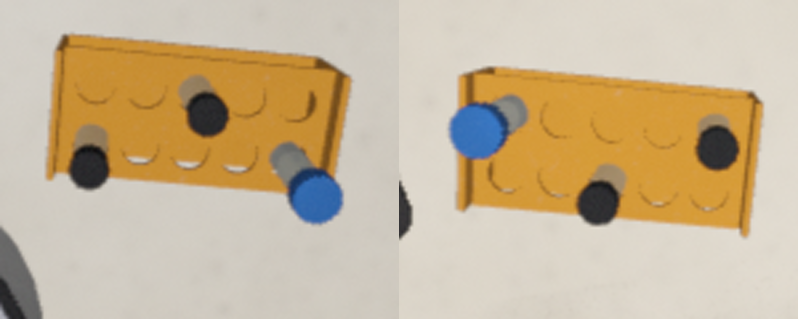

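Run:
```python
from h import *
D={'lid':(.104,('wl0',248,108,208,160),('wl1',245,116,197,163)),
'screw':(.112,('wk0',281,127,317,200),('wk1',211,94,78,131)),
'bA':(.098,('wk0',281,127,207.5,115),('wk1',211,94,199,203)),
'bB':(.098,('wk0',281,127,89,168),('wk1',211,94,318.5,149))}
t=load('t0')
T={'lid':(150+661/3.3,140+332/3.3),'screw':(150+65/3.3,140+301/3.3),'bA':(150+125/3.3,140+357/3.3),'bB':(150+202/3.3,140+335/3.3)}
for n,(z,*v) in D.items():
    p=[atz(load(f),(x0+(u+.5)/2.66-.5,y0+(w+.5)/2.66-.5),z)[:2] for f,x0,y0,u,w in v]
    print(n,np.round(p,4).tolist(),np.mean(p,0).round(4),'top',atz(t,T[n],z)[:2].round(4))
```

```text
lid [[0.4802, -0.4262], [0.4807, -0.4259]] [ 0.4804 -0.4261] top [ 0.4825 -0.4242]
screw [[0.5052, -0.0014], [0.5059, -0.002]] [ 0.5056 -0.0017] top [ 0.5074 -0.0041]
bA [[0.4651, -0.0401], [0.4669, -0.0409]] [ 0.466  -0.0405] top [ 0.4676 -0.043 ]
bB [[0.4793, -0.0931], [0.4807, -0.0938]] [ 0.48   -0.0935] top [ 0.4828 -0.0973]
```

```bash
cat >> h.py <<'E'
RC=np.array([.571,-.2297])
def well(k): return RC+.05*np.array([np.cos(k*np.pi/3),np.sin(k*np.pi/3)])
def st(m=''):
    o=get_obs(); print(m,'t',round(o['time_s'],1),'p',np.round(o['position'],4),'F',np.round(o['wrist_force'],1),'w',round(o['gripper_width'],4),'g',round(float(np.max(o['grip_force'])),1),flush=True)
def pick(x,y,top,s=1,zup=.29):
    q=down(np.arctan2(y,x)+s*np.pi/2)
    hand.move_gripper(.045,40)
    bot.reach([x,y,top+.05],q); bot.servo_line([x,y,top-.012],velocity=.12)
    hand.move_gripper(0.0,40); st('gripped')
    bot.servo_line([x,y,zup],velocity=.2); st('lifted')
def place(x,y,L,s=1,zup=.29,offs=(0,0)):
    q=down(np.arctan2(y,x)+s*np.pi/2); x+=offs[0]; y+=offs[1]
    bot.reach([x,y,zup],q)
    zt=.024+L-.012
    F0=np.array(get_obs()['wrist_force'])
    bot.servo_line([x,y,zt+.058],velocity=.2); st('above')
    for d in (.045,.035,.02,.008,.002):
        bot.servo_line([x,y,zt+d],velocity=.06); st(f'd{d}')
        if np.linalg.norm(np.array(get_obs()['wrist_force'])-F0)>15: print('HIGH'); return False
    return True
def release():
    hand.move_gripper(.036,40); p=get_obs()['position']; st('rel')
    bot.servo_line([p[0],p[1],.29],velocity=.25)
E
python3 - <<'E'
from h import *
c=load('wr0'); print(atz(c,(555,10),.13),atz(c,(518,2),.03),atz(c,(518,2),.08))
pick(.466,-.0405,.098)
save('wrist','h1')
ok=place(*well(2),.094); print(ok)
E
```

```text
[0.50739974 0.03645168 0.13      ] [0.48440494 0.06271128 0.03      ] [0.48591376 0.03377071 0.08      ]
gripped t 19.3 p [ 0.4665 -0.0406  0.0866] F [-0.2 -0.5  3.2] w 0.0166 g 39.0
lifted t 20.4 p [ 0.4653 -0.0404  0.2889] F [ 1.1 -0.6  0.2] w 0.0163 g 38.9
above t 22.0 p [ 0.5467 -0.1861  0.1651] F [1.3 1.1 0.2] w 0.0164 g 39.0
d0.045 t 22.3 p [ 0.5458 -0.1864  0.1509] F [ 1.  -0.   0.5] w 0.0165 g 39.0
d0.035 t 22.6 p [ 0.5457 -0.1863  0.1404] F [ 0.2  0.1 -0.2] w 0.0161 g 38.9
d0.02 t 23.1 p [ 0.5457 -0.1863  0.1254] F [ 0.8 -0.1 -0.8] w 0.0162 g 38.9
d0.008 t 23.4 p [ 0.5457 -0.1863  0.1135] F [-0.2 -0.1 -0.1] w 0.0167 g 38.9
d0.002 t 23.6 p [ 0.5458 -0.1863  0.1076] F [-0.1 -0.8  0.3] w 0.0166 g 39.0
True
```

Run:
```python
from h import *
release()
pick(.480,-.0935,.098)
if place(*well(5),.094):
    release()
    save('wrist','c1')
st()
```

```text
rel t 24.0 p [ 0.5461 -0.1864  0.1082] F [-0.1  0.  -0.3] w 0.0359 g 0.0
gripped t 26.9 p [ 0.4806 -0.0937  0.0867] F [ 0.2 -1.4  4.3] w 0.0163 g 39.0
lifted t 28.1 p [ 0.4793 -0.0933  0.2888] F [ 0.3 -0.5 -0.2] w 0.0164 g 39.0
above t 29.7 p [ 0.5967 -0.2728  0.1654] F [-0.4 -0.3 -0.2] w 0.016 g 39.0
d0.045 t 30.1 p [ 0.5958 -0.2729  0.1508] F [0.7 0.2 0.7] w 0.0163 g 39.0
d0.035 t 30.4 p [ 0.5956 -0.2729  0.1403] F [ 0.2 -0.   0.1] w 0.0169 g 39.0
d0.02 t 30.8 p [ 0.5957 -0.2728  0.1254] F [ 0.9 -1.1  0.6] w 0.0164 g 39.0
d0.008 t 31.1 p [ 0.5957 -0.2729  0.1134] F [ 0.5 -0.3  0.5] w 0.0163 g 39.0
d0.002 t 31.4 p [ 0.5958 -0.2729  0.1076] F [-0.2 -0.4 -0.4] w 0.0164 g 39.0
rel t 31.7 p [ 0.5961 -0.273   0.1082] F [ 0.3 -0.3 -0.6] w 0.0357 g 0.0
 t 32.6 p [ 0.5952 -0.2726  0.2879] F [ 0.1  0.3 -0.7] w 0.0357 g 0.0
```

Run:
```python
from h import *
a=load('wk0')['frame'][:,:,::-1]; b=load('wk1')['frame'][:,:,::-1]; c=load('c1')['frame'][:,:,::-1]
im=np.zeros((600,800,3),np.uint8)
im[:300,:400]=a[40:340,240:640]; im[:300,400:]=b[0:300,0:400]
im[300:,:480]=cv2.resize(c,(480,300)); im[300:,480:]=b[100:400,0:320]
cv2.imwrite('pics/m1.png',im)
```

```text
(no output)
```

View pics/m1.png

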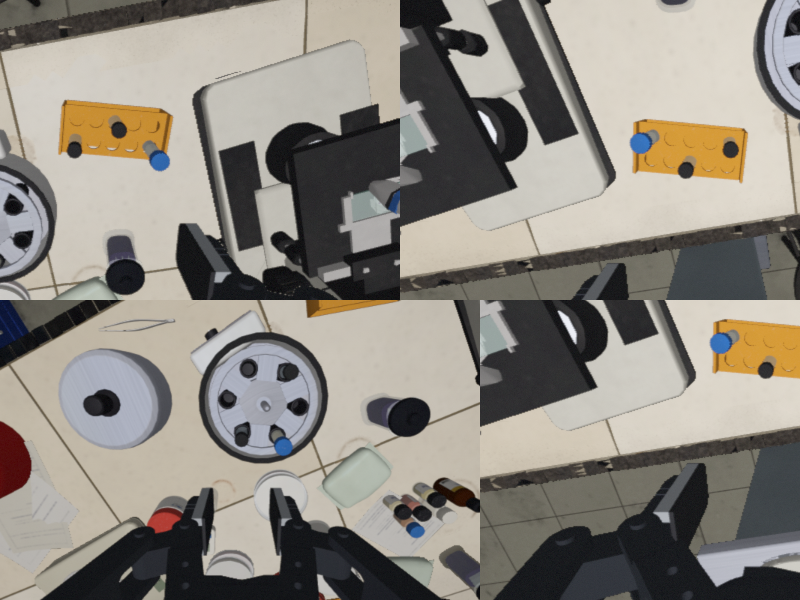

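Both bung tubes are in opposite wells, at lower-left (287,371) and (242,437). The microscope stage is well clear of the screw tube, with only its low base nearby. Next is the screw tube.

Run:
```python
from h import *
pick(.5056,-.0017,.112,zup=.30)
if place(*well(3),.108,zup=.30):
    release()
    bot.reach([.571,-.2297,.31],down(np.arctan2(-.23,.571)+np.pi/2)); c=save('wrist','c2')
    u,v=proj(c,[.571,-.2297,.09])[0]; x0,y0=int(u)-90,int(v)-75; print(x0,y0)
    im=cv2.resize(c['frame'][y0:y0+150,x0:x0+180,::-1],None,fx=4,fy=4,interpolation=cv2.INTER_CUBIC)
    for k,L in ((0,.108),(3,.108),(2,.094),(5,.094)):
        p=np.array([[*(well(k)+ .0092*np.array([np.cos(t),np.sin(t)])*(1.17 if L>.1 else 1)),.024+L] for t in np.linspace(0,6.283,24)])
        q=(proj(c,p)-[x0,y0])*4
        cv2.polylines(im,[q.round().astype(int)],True,(0,255,0),1)
    cv2.imwrite('pics/c2c.png',im)
st()
```

```text
gripped t 35.1 p [ 0.5062 -0.0018  0.1007] F [-0.3 -1.1  3.4] w 0.0204 g 39.1
lifted t 36.2 p [ 0.5049 -0.0017  0.2988] F [-0.4 -0.6 -0.4] w 0.0202 g 39.0
above t 37.9 p [ 0.5218 -0.2293  0.179 ] F [ 1.1 -0.7  0.9] w 0.0204 g 39.1
d0.045 t 38.3 p [ 0.5209 -0.2297  0.1649] F [-0.3  0.7 -0.8] w 0.0198 g 39.0
d0.035 t 38.6 p [ 0.5206 -0.2296  0.1544] F [ 0.3 -0.1 -0.5] w 0.02 g 39.1
d0.02 t 39.0 p [ 0.5207 -0.2295  0.1395] F [ 0.5  0.  -0. ] w 0.02 g 39.0
d0.008 t 39.4 p [ 0.5207 -0.2296  0.1275] F [-0.8  0.1 -0.4] w 0.0198 g 39.0
d0.002 t 39.6 p [ 0.5208 -0.2296  0.1216] F [ 0.1 -0.7 -1.3] w 0.02 g 39.0
rel t 39.9 p [ 0.5211 -0.2298  0.1222] F [ 0.8 -0.1  0.8] w 0.0361 g 0.0
231 100
 t 41.1 p [ 0.5702 -0.2293  0.3076] F [0.2 0.7 0.2] w 0.0359 g 0.0
```

View pics/c2c.png

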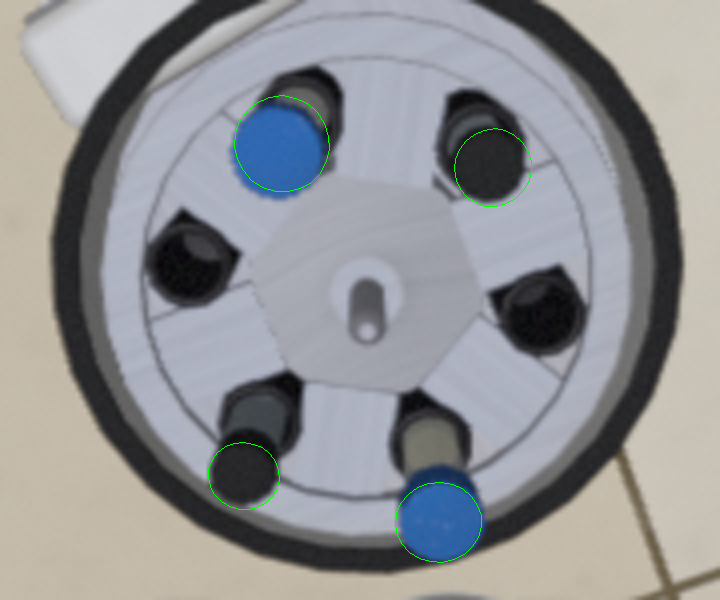

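All four tubes match their predicted home outlines. Now the lid.

Run:
```python
from h import *
x,y=.4804,-.4261
q=down(np.arctan2(y,x)+np.pi/2)
hand.move_gripper(.06,60)
bot.reach([x,y,.17],q); bot.servo_line([x,y,.094],velocity=.12)
hand.move_gripper(0,60); st('grip')
bot.servo_line([x,y,.30],velocity=.15); st('lift')
q=down(np.arctan2(RC[1],RC[0])+np.pi/2)
bot.reach([*RC,.30],q); bot.dwell(.3)
bot.servo_line([*RC,.235],velocity=.1); bot.dwell(.2); st('above')
F0=np.array(get_obs()['wrist_force'])
for z in [.225,.21,.195,.182,.176,.173,.172,.171,.170,.1695,.169]:
    bot.servo_line([*RC,z],velocity=.05); bot.dwell(.1); st(z)
    if np.linalg.norm(np.array(get_obs()['wrist_force'])-F0)>8: print('contact'); break
c=save('scene','s1'); crop('s1',200,160,440,320,3.3)
```

```text
grip t 43.7 p [ 0.4808 -0.4265  0.0951] F [-1.1  0.8  6.2] w 0.0253 g 59.1
lift t 45.2 p [ 0.48   -0.4258  0.2989] F [-0.2  0.  -2.8] w 0.025 g 58.9
above t 47.4 p [ 0.5714 -0.2298  0.2358] F [-0.   0.3 -2.1] w 0.025 g 59.0
0.225 t 47.8 p [ 0.571  -0.2297  0.225 ] F [ 0.4 -0.1 -2.3] w 0.0248 g 59.0
0.21 t 48.4 p [ 0.5711 -0.2297  0.2101] F [-0.4  0.5 -1.7] w 0.0246 g 59.0
0.195 t 48.9 p [ 0.5711 -0.2297  0.1951] F [ 0.6 -0.2 -3.1] w 0.0252 g 59.0
0.182 t 49.4 p [ 0.5711 -0.2297  0.182 ] F [ 0.2  1.1 -2.1] w 0.0248 g 59.0
0.176 t 49.8 p [ 0.571  -0.2297  0.176 ] F [ 0.3  0.4 -2.2] w 0.0247 g 59.0
0.173 t 50.1 p [ 0.571  -0.2297  0.173 ] F [ 0.1  0.9 -2.5] w 0.0251 g 59.0
0.172 t 50.5 p [ 0.571  -0.2297  0.172 ] F [-0.5 -1.  -2.2] w 0.0249 g 59.0
0.171 t 50.8 p [ 0.5712 -0.2298  0.1711] F [-0.7  0.2 -0.7] w 0.0248 g 59.2
0.17 t 51.2 p [ 0.5712 -0.2298  0.1711] F [-2.8  1.4  8.1] w 0.025 g 60.1
contact
```

View pics/s1_200_160.png

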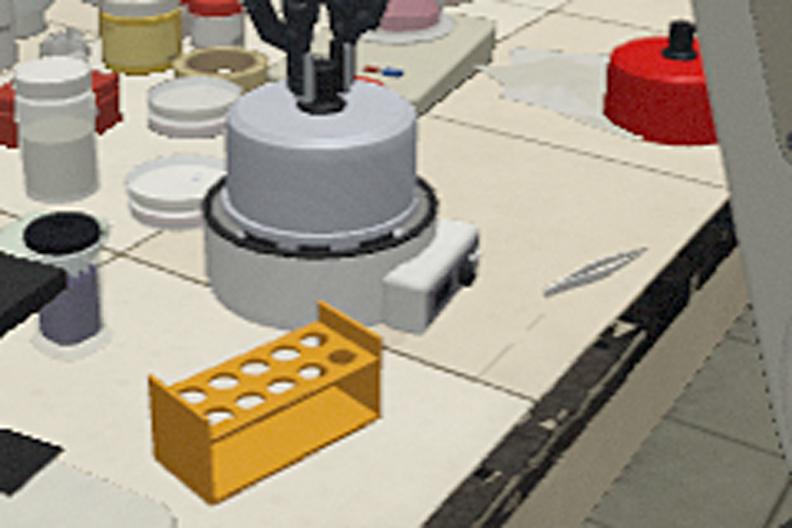

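The lid sits on the rim, and contact came at the expected height (z 0.171). I'll release it and check.

Run:
```python
from h import *
hand.move_gripper(.06,60)
bot.servo_line([*RC,.36],velocity=.15); 
az=np.arctan2(RC[1],RC[0]); L=[]
for i,s in enumerate((1,-1)):
    bot.reach([*RC,.36],down(az+s*np.pi/2)); c=save('wrist',f'f{i}')
    u,v=proj(c,[*RC,.1])[0]; x0,y0=int(u)-75,int(v)-85
    im=cv2.resize(c['frame'][y0:y0+170,x0:x0+150,::-1],None,fx=2.66,fy=2.66,interpolation=cv2.INTER_CUBIC)
    for r,z in((.0135,.18),(.072,.076),(.0745,.076)):
        p=np.array([[RC[0]+r*np.cos(t),RC[1]+r*np.sin(t),z] for t in np.linspace(0,6.283,60)])
        cv2.polylines(im,[((proj(c,p)-[x0,y0])*2.66).round().astype(int)],True,(0,255,0),1)
    L.append(im)
cv2.imwrite('pics/fc.png',np.hstack(L)); st()
```

```text
t 56.1 p [ 0.571  -0.2297  0.36  ] F [-0.2  0.1 -0.1] w 0.0601 g 0.0
```

View pics/fc.png

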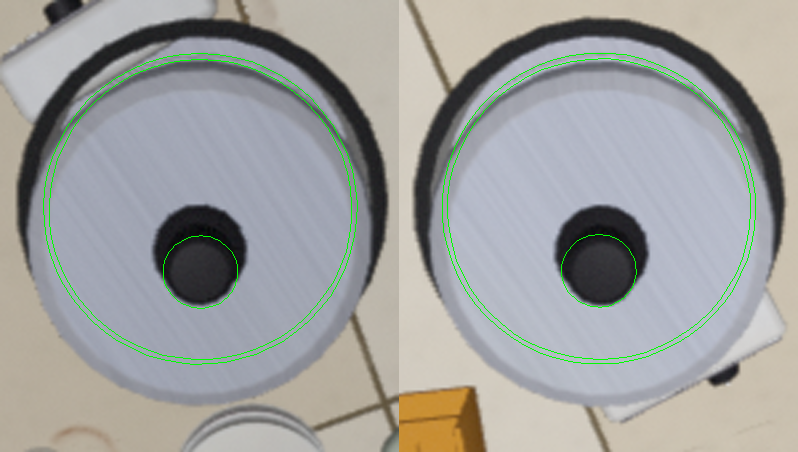

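The knob lands on its predicted home outline in both opposed views, so the lid is centred and level. I'm handing in.

```bash
python3 -c "
from h import *
print(hand_in())"
```

```text
the job is handed in; nothing more can be done
None
```

I loaded the centrifuge and handed the job in at about 56 s: the screw-cap tubes face each other, the bung tubes sit in opposite wells, and camera checks showed all four tubes down in their wells and the lid level and centred on the rim.

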